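# Space and press the last border tile of a mirror frame

### The job

The last border tile of this mirror frame lies loose and off-centre in its opening in the row nearest you: leaving it where it is, stand the orange spacer on edge, down on the wood, in whichever open joint beside it is wide enough, and let go of it. Then take hold of the loose tile and slide it firmly up against the spacer, square and in line with its row, so that the spacer is nipped between it and the glued tile. Finish while still holding the tile pressed there for its adhesive to grab, and leave the other things on the bench alone.

Things in the scene. Friction and masses are not known exactly. Their poses are not given: they have to be found in the camera images.
- frame: mirror frame fixed on the bench: light wooden rails 60 wide, 20 high, in a rectangle 226 (x) by 344 (y), bordered with cream and blue glazed tiles 50 wide, 10 thick (tops at z 30); mirror inside, its face at z 10. Origin: underside, centre of the row nearest the robot, which holds the loose tile; x across that row to the mirror (far row at x +166), y left along it. Other joints are grouted
- left_end (a point): left end of the opening for the loose tile: foot of the glued tile's end face, mid-row, on the wood (frame x 0, y +59, z 20). The rail shows 5 of bare wood beside the tiles, front and back
- right_end (a point): right end of the opening: foot of the other glued tile's end face (frame x 0, y -59, z 20)
- tile: the loose tile, 50 (x) by 100 (y) by 10 thick, about 110 g, cream with blue and ochre flowers, lying flat on the wood in the opening, x and y roughly along the frame's; origin: centre of its underside. It is off-centre along the row: the open joint at one end is 13 to 16 wide, at the other 2 to 5. It still slides on the wood
- spacer: orange plastic spacer bar, 46 long (x) by 8 thick (y) by 30 high (z), about 20 g, standing on its long narrow edge on the bench right of the frame; origin: centre of its underside. In the joint its length lies across the row (along the frame's x) and its top stands 20 proud of the tiles, where it can be gripped across the 8
- mug: blue ceramic mug, 82 across, 92 high, near the robot on the left; origin: centre of its underside. Not part of the job
- bowl: white ceramic bowl, 100 across, 50 high, on the right beyond the spacer; origin: centre of its underside. Not part of the job
- brush: brush with a wooden handle, 190 long, lying on the bench between robot and frame; x along it. Not part of the job
Not all that is in view belongs to the job. Several things have the shape of the tile; the one meant has the colours described above.

How it is judged:
On the way:
1. the spacer stands in the wide joint, let go of, with the loose tile still where it lay (moved less than 4 mm) (x of spacer in the frame of frame between -0.012 and 0.012 m and z of spacer in the frame of frame between 0.017 and 0.023 m and angle between spacer's own z axis and vertical below 0.1 rad and (y of spacer in the frame of frame between 0.045 and 0.06 m or y of spacer in the frame of frame between -0.06 and -0.045 m) and z of tile in the frame of frame between 0.018 and 0.022 m and angle between tile's own z axis and vertical below 0.04 rad and distance of tile from where it was at the start of the episode below 0.004 m and contact force between the fingers and spacer below 0.05 N and linear speed of spacer below 0.02 m/s), for 0.2 s.
At the end, for the whole second after the job is handed in: spacer upright on the wood across the joint (12 mm along it, 0.06 rad), nipped over 2 N on each side between glued and loose tile; loose tile flat, within 4 mm and 0.04 rad of the row; fingers hold it with over 2 N, do not touch the spacer, nothing moves (x of spacer in the frame of frame between -0.012 and 0.012 m and z of spacer in the frame of frame between 0.017 and 0.023 m and angle between spacer's own z axis and vertical below 0.1 rad and (y of spacer in the frame of frame between 0.053 and 0.057 m or y of spacer in the frame of frame between -0.057 and -0.053 m) and z of tile in the frame of frame between 0.018 and 0.022 m and angle between tile's own z axis and vertical below 0.04 rad and x of tile in the frame of frame between -0.004 and 0.004 m and angle between the y axis of tile and the y axis of frame, either way round below 0.04 rad and angle between the x axis of spacer and the x axis of frame, either way round below 0.06 rad and contact force between tile and spacer above 2 N and contact force between spacer and frame above 2 N and contact force between the fingers and tile above 2 N and contact force between the fingers and spacer below 0.3 N and linear speed of tile below 0.01 m/s); the arm keeps its last pose, push and grip.
It fails at once if the mug is pushed away by more than 20 mm (distance of mug from where it was at the start of the episode above 0.02 m).
It fails at once if the bowl is pushed away by more than 20 mm (distance of bowl from where it was at the start of the episode above 0.02 m).
It fails at once if the brush is pushed away by more than 20 mm (distance of brush from where it was at the start of the episode above 0.02 m).
It also fails if it takes over 51 s, if anything falls off the work surface, if the arm or the gripper's body presses on something with over 40 N, if the wrist force passes 120 N, or if a joint passes its speed limit or range.

### The arm

A 6-joint arm with a two-finger parallel gripper is mounted at the origin on the work surface. World frame = base frame: x ahead of the robot, y to its left, z up, the work surface at z = 0. Lengths are in m, angles in rad, forces in N, time in s.
With the tool pointing down it reaches from about 0.35 to 0.975 m from the base axis. Payload 4.9 kg.
Tool frame: the origin (TCP) lies between the finger pads; the fingertips stand 25 mm ahead of it and the grasp point (between the pads) lies 6 mm ahead of it (manip.tcp_to_tips is the z of the fingertips in the tool frame, in m); z points along the fingers, y is the line along which they close (so a half turn about z gives the same grasp; the last joint's range is limited). The gripper opens to 85 mm and grips with 20 to 120 N. Pads are 22 mm wide; open, the fingers measure 114 mm over their backs; the gripper's body (76 mm by 85 mm) begins 54 mm behind the grasp point. The pads swing forward as they close: fully open they stand 13 mm farther back than shut.
Start: joints at [1.171, 0.053, 1.613, -0, 1.476, -0.119], TCP at [0.173, 0.601, 0.256] pointing down, gripper open.
Joint ranges: [-3.01, 3.01], [-1.01, 2.22], [0.06, 2.58], [-1.02, 4.17], [0.09, 2.62], [-3.14, 3.14]. Speed limits (rad/s): [2.57, 2.57, 3.14, 3.14, 3.14, 3.14].

### API

Orientations are given as a unit quaternion [w, x, y, z].
In Python, from plant import manip gives the robot as it stands. The module is installed in compiled form; this text tells all that it offers.
- The arm moves only by the tool arm_command, never from a script. Its argument "moves" is a list of rows, each a list of 3 entries, a list of its own where there are three numbers: the opening, from -1 (shut) to 1 (fully open), then the shift along the tool's x, y, z in units of 0.15 m (1.0 is 0.15 m), then the turn about the tool's z in units of 2 pi rad (1.0 is 2 pi rad). A call has 1 to 20 rows; each row is the pose to reach, as a shift and turn from the pose commanded when the call began, along the tool's axes at that moment, turning the shorter way round; what a row does not reach only later rows make up. A row lasts 1/12 s, in which the tool goes at most 41.7 mm and 7.16 degrees, less where a joint would pass 70% of its speed; a pose out of reach is approached as far as the arm can. A call with a number of a shift or a turn outside -1 to 1 is refused whole. A call with a gripper value outside its range is refused whole. The fingers move at their own pace and stop on an object; the grip force is fixed at half the most. Time passes only in rows, so rows that repeat a pose let the fingers close. It gives the time, the measured TCP pose, the force, the opening and the grip force at its end, in the units of the state.
- manip.state(): the state, without advancing time (a new reading comes with each control period).
- manip.grab_frame(name): name is "side" or "top" or "wrist"; returns a dict with "frame" (384x512x3 uint8, red, green, blue), "fx", "fy", "cx", "cy" (pixels), "R" (3x3) and "t" (3): a world point X has camera coordinates R X + t. Camera axes: x right, y down, z forward; pixel columns grow to the right and rows downward; lengths in m; the calibration is good to about 2 mm. A picture is of the moment at which its call begins. There is no depth.
- manip.job_done(): hands the job in; it is judged then, once.
Trained networks look in a picture, given as the dict that the camera call returned (one of the last four; its "shot" number tells which), for a name from the list of things; names that differ only in an ending like _2 or _b are one class to them, and where a whole thing is asked for, a point or a joint stands for the part that bears it (a point fixed in the world has none). Each returns a list of dicts, best first, with "confidence" (0 to 1); they miss things now and then, are a little off and sometimes report something else, mostly with a low value. They report only what shows in the picture. A call takes as long as a camera call. They do not tell look-alikes from the thing itself.
- manip.search_frame(picture, target): "extent" ([left, top, right, bottom] in pixels, round what is visible of it).
The state is a dict: "time": time; "joint_pos": joint angles; "joint_vel": joint speeds; "joint_efforts": joint torques, N m; "tool_pos": TCP position; "tool_rot": TCP orientation; "contact_force": force on the tool from outside, world axes, zero at the start; "ft_torque": the same for the moment, N m; "gripper_width": opening from 0.0 (shut) to 1.0 (fully open); "grasp_force": force on a finger pad.
Only numpy, scipy, OpenCV 4.12 (cv2) and the standard library are available. Lean on these libraries where they do the work, as an engineer would, in place of code of your own. Each camera call takes 0.05 s, during which the arm holds its last target. There are 200 camera calls.

## Working session

There is one attempt and no reset: what is moved stays moved. The work goes in short steps, Python scripts to look and compute and a tool call to move; the robot and the scene stay as the last step left them, time stands still between calls to the robot, and variables do not carry over. Pictures are saved under pics/ and viewed, at most 10 in all, crops included, and the job is handed in when it is done.

Besides the shell and the picture viewer there is one more tool, called after "Call:" as a command line: name --argument value ..., lists and objects as JSON in quotes. arm_command: Moves the arm, as the interface text tells. Shifts and turns lie within -1 to 1; 1 stands for 0.15 m of shift or 2 pi rad of turn. Its arguments: {"type":"object","properties":{"moves":{"type":"array"}},"required":["moves"]}

```bash
mkdir -p pics
cat > h.py <<'E'
import numpy as np, cv2
from plant import manip
def grab(n):
    p=manip.grab_frame(n); return p
def save(p,f,box=None,s=1):
    im=p["frame"][:,:,::-1]
    if box: im=im[box[1]:box[3],box[0]:box[2]]
    cv2.imwrite("pics/"+f,cv2.resize(im,None,fx=s,fy=s,interpolation=cv2.INTER_CUBIC))
def ray(p,u,v,z):
    R=np.array(p["R"]);t=np.array(p["t"]);c=-R.T@t
    d=R.T@np.array([(u-p["cx"])/p["fx"],(v-p["cy"])/p["fy"],1]);return c+d*(z-c[2])/d[2]
def proj(p,X):
    c=np.array(p["R"])@np.array(X)+np.array(p["t"]);return np.array([p["fx"]*c[0]/c[2]+p["cx"],p["fy"]*c[1]/c[2]+p["cy"]])
E
python3 - <<'E'
from h import *
s=manip.state();print({k:np.round(v,3).tolist() for k,v in s.items()},manip.tcp_to_tips)
ims=[]
for n in("top","side"):
    p=grab(n);save(p,n+"0.png",None,1.5);R=np.array(p["R"]);print(n,p["fx"],p["cx"],p["cy"],(-R.T@np.array(p["t"])).round(3),R.round(3).tolist())
    for o in("frame","tile","spacer","mug","bowl","brush"):
        print(o,[(np.round(d["extent"]).tolist(),round(d["confidence"],2)) for d in manip.search_frame(p,o)[:4]])
E
```

```text
{'time': 0.0, 'joint_pos': [1.171, 0.053, 1.614, 0.0, 1.476, -0.119], 'joint_vel': [-0.0, -0.001, 0.0, -0.001, -0.002, -0.0], 'joint_efforts': [0.001, -39.368, -37.018, -0.0, 0.007, 0.0], 'tool_pos': [0.173, 0.6, 0.255], 'tool_rot': [-0.0, 0.14, 0.99, -0.001], 'contact_force': [-0.318, 0.404, 0.037], 'ft_torque': [0.011, 0.006, -0.025], 'grasp_force': 0.0, 'gripper_width': 1.0} 0.025
top 380.0622786063782 258.80115975814454 185.40920452706047 [ 0.37  -0.014  1.053] [[-0.022, -1.0, 0.004], [-0.984, 0.02, -0.179], [0.179, -0.008, -0.984]]
frame [([179.0, 104.0, 311.0, 200.0], 0.88)]
tile [([191.0, 215.0, 226.0, 253.0], 0.92), ([234.0, 167.0, 272.0, 187.0], 0.56)]
spacer [([379.0, 222.0, 392.0, 242.0], 0.66)]
mug [([114.0, 246.0, 156.0, 291.0], 0.64)]
bowl [([362.0, 119.0, 393.0, 155.0], 0.92)]
brush []
side 393.54110950138755 257.9701628945083 190.86884357696735 [ 0.294 -0.91   0.609] [[0.963, -0.269, 0.003], [-0.139, -0.506, -0.851], [0.23, 0.82, -0.524]]
frame [([240.0, 151.0, 359.0, 233.0], 0.75)]
tile [([255.0, 179.0, 284.0, 203.0], 0.87), ([195.0, 175.0, 229.0, 192.0], 0.57)]
spacer [([230.0, 284.0, 255.0, 307.0], 0.82), ([241.0, 150.0, 359.0, 236.0], 0.45)]
mug [([156.0, 130.0, 193.0, 165.0], 0.88)]
bowl [([339.0, 242.0, 387.0, 278.0], 0.98)]
brush [([212.0, 199.0, 232.0, 246.0], 0.57)]
```

View pics/top0.png

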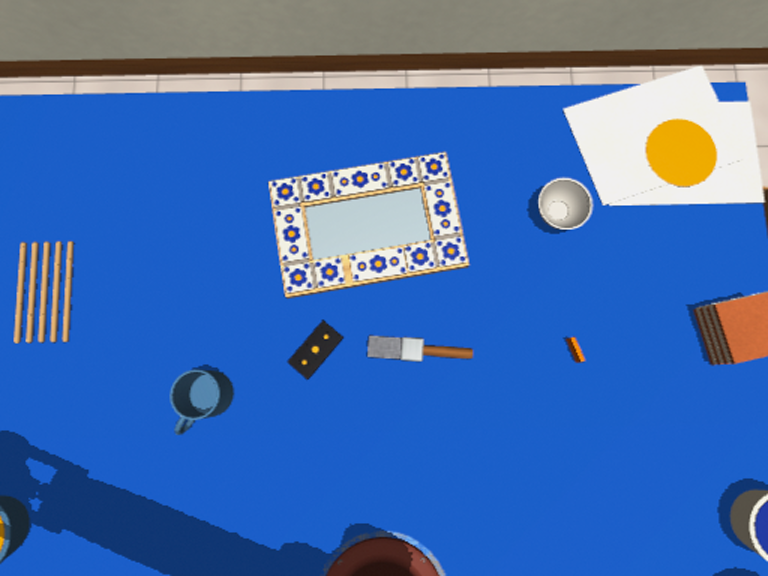

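View pics/side0.png

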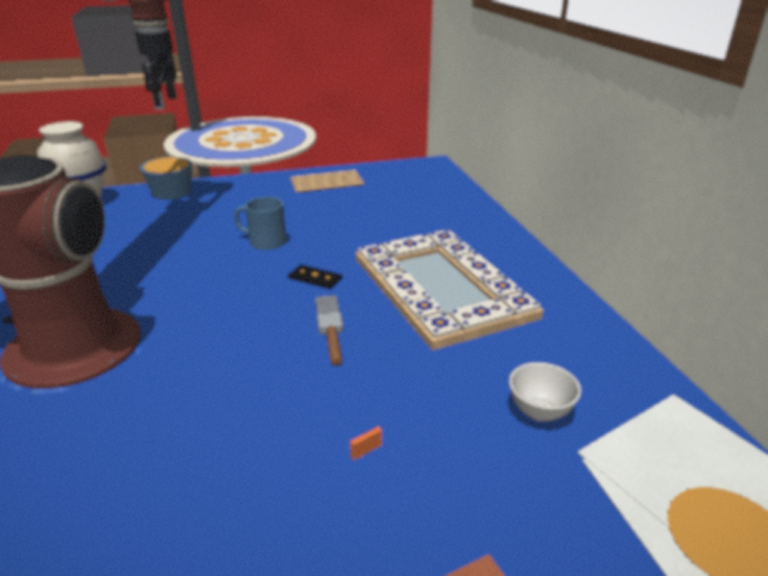

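The top view shows three candidates for the tile:
- the dark tile at (210,233) px, which has the wrong colours
- the glued frame tiles
- the cream, blue and ochre tile at (252,175) px in the near row

The last one fits. The wide open joint is at its left, at (231,179), and the spacer is at (383,232). I'll confirm with an enlarged crop and get rough positions.

Run:
```python
from h import *
p=grab("top");save(p,"crop1.png",(175,95,320,205),5)
c=[ray(p,u/1.5,v/1.5,.03) for u,v in((268,182),(446,153),(469,263),(285,291))]
print(np.round(c,3)); m=np.mean(c,0);print("frame mid",m.round(3))
y=(c[0]-c[1]+c[3]-c[2]);print("yaw of y",np.degrees(np.arctan2(-y[0],y[1])))
im=p["frame"];h=cv2.cvtColor(im,cv2.COLOR_RGB2HSV);k=cv2.inRange(h,(3,150,120),(15,255,255));k[:,:370]=0;k[:,400:]=0;k[:210]=0;k[255:]=0
q=np.argwhere(k)[:,::-1].astype(np.float32);r=cv2.minAreaRect(q);print(len(q),r,[ray(p,*x,.03).round(3).tolist() for x in cv2.boxPoints(r)])
for b in((362,119,393,155),(114,246,156,291)):print(ray(p,(b[0]+b[2])/2,(b[1]+b[3])/2,.05).round(3))
print([ray(p,u/1.5,v/1.5,.0).round(3) for u,v in((368,347),(472,352))])
w=grab("wrist");R=np.array(w["R"]);print("wrist",w["fx"],(-R.T@np.array(w["t"])).round(3),R.round(3).tolist())
```

```text
[[ 0.744  0.2    0.03 ]
 [ 0.795 -0.137  0.03 ]
 [ 0.581 -0.171  0.03 ]
 [ 0.536  0.166  0.03 ]]
frame mid [0.664 0.014 0.03 ]
yaw of y 8.112053873933773
6 ((383.9714660644531, 234.30828857421875), (13.892441749572754, 1.2236865758895874), 59.74356460571289) [[0.431, -0.345, 0.03], [0.433, -0.348, 0.03], [0.401, -0.364, 0.03], [0.399, -0.361, 0.03]]
[ 0.681 -0.351  0.05 ]
[0.341 0.302 0.05 ]
[array([0.434, 0.018, 0.   ]), array([ 0.42 , -0.173,  0.   ])]
wrist 344.43430465454855 [0.097 0.623 0.374] [[0.275, 0.961, -0.001], [0.916, -0.262, 0.305], [0.293, -0.084, -0.952]]
```

View pics/crop1.png

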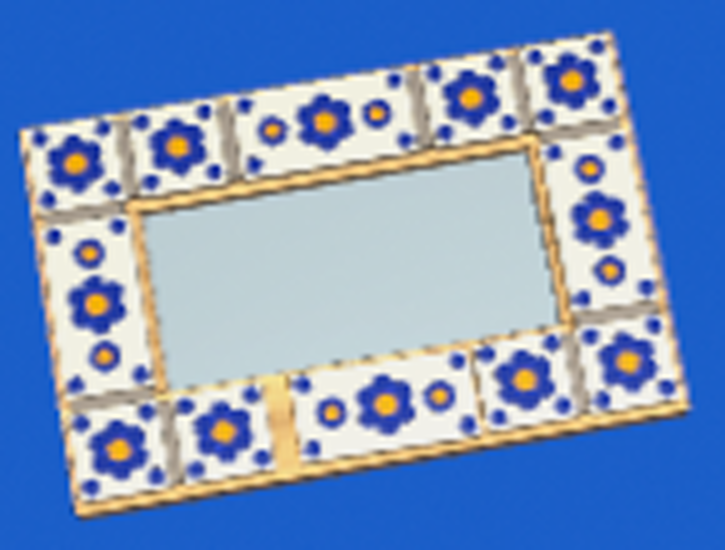

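The crop shows the loose tile's centre at crop (385,405). The wide bare-wood joint is on its left at (284,425) and the narrow joint on its right at (480,390). Next I move the wrist camera over the frame.

Call:
arm_command --moves '[[1,[-1,-1,0],0],[1,[-1,-1,0],0],[1,[-1,-1,0],0],[1,[-1,-1,0],0],[1,[-1,-1,0],0],[1,[-1,-1,0],0]]'

```text
time: 1.3
tool_pos: [0.2781, 0.4107, 0.2563]
tool_rot: [0.001, 0.143, 0.99, -0.001]
contact_force: [0.5, 0.1, 0.3]
gripper_width: 0.998
grasp_force: 0.0
```

Call:
arm_command --moves '[[1,[-1,-1,0],0],[1,[-1,-1,0],0],[1,[-1,-1,0],0],[1,[-1,-1,0],0],[1,[-1,-1,0],0],[1,[-1,-1,0],0]]'

```text
time: 1.8
tool_pos: [0.3808, 0.2247, 0.2567]
tool_rot: [0.001, 0.144, 0.99, -0.001]
contact_force: [-0.1, 1.0, 0.2]
gripper_width: 0.998
grasp_force: 0.0
```

Call:
arm_command --moves '[[1,[-1,-1,0],0],[1,[-1,-1,0],0],[1,[-1,-1,0],0],[1,[-1,-1,0],0],[1,[-1,-1,0],0],[1,[-1,-1,0],0]]'

```text
time: 2.3
tool_pos: [0.4831, 0.0392, 0.2566]
tool_rot: [0.001, 0.143, 0.99, -0.001]
contact_force: [-1.3, -0.3, -0.3]
gripper_width: 1.0
grasp_force: 0.0
```

Call:
arm_command --moves '[[1,[-0.35,-0.25,0.2],-0.07],[1,[-0.35,-0.25,0.2],-0.07],[1,[-0.35,-0.25,0.2],-0.07],[1,[-0.35,-0.25,0.2],-0.07],[1,[-0.35,-0.25,0.2],-0.07]]'

```text
time: 2.72
tool_pos: [0.521, -0.0065, 0.2257]
tool_rot: [-0.001, -0.08, 0.997, 0.0]
contact_force: [0.8, 1.2, -0.0]
gripper_width: 1.002
grasp_force: 0.0
```

Run:
```python
from h import *
s=manip.state();print({k:np.round(s[k],3).tolist() for k in("time","joint_pos","tool_pos","tool_rot")})
p=grab("wrist");save(p,"w1.png",None,1.5);np.save("w1.npy",p,allow_pickle=True)
```

```text
{'time': 2.717, 'joint_pos': [-0.156, -0.177, 1.884, 0.001, 1.436, -1.886], 'tool_pos': [0.521, -0.006, 0.226], 'tool_rot': [-0.001, -0.08, 0.997, 0.0]}
```

View pics/w1.png

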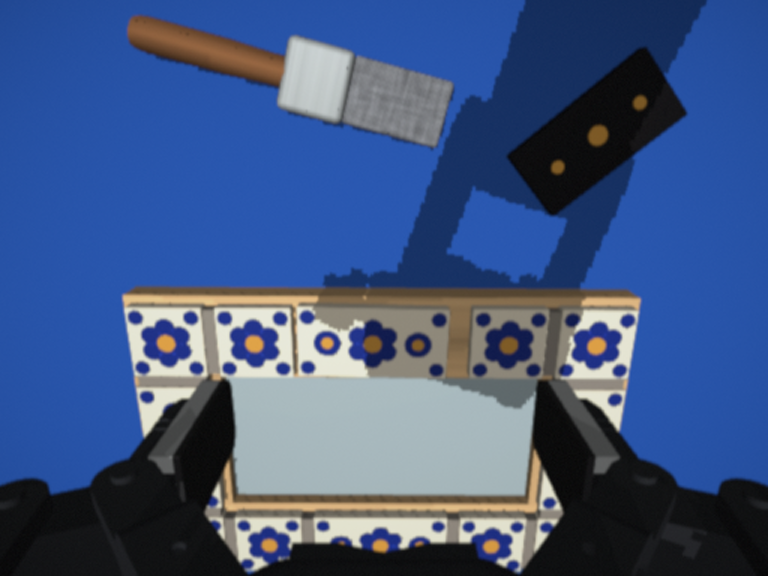

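The wrist view is about upside-down, with the robot side at the top. The near row runs along v≈340 (1.5x image). The loose tile is centred at (372,343), the wide joint at (459,343) and the narrow one at (295,335). I'll rectify the row in the tile-top plane to measure it.

```bash
cat >> h.py <<'E'
def rect(p,o,yaw,z,xr,yr,s):
    # image: cols = frame y descending (left = +y), rows = frame x descending
    c,n=np.cos(yaw),np.sin(yaw)
    F=[(xr[1],yr[1]),(xr[1],yr[0]),(xr[0],yr[0]),(xr[0],yr[1])]
    src=np.float32([proj(p,[o[0]+c*a-n*b,o[1]+n*a+c*b,z]) for a,b in F])
    W=int((yr[1]-yr[0])*s);H=int((xr[1]-xr[0])*s)
    M=cv2.getPerspectiveTransform(src,np.float32([(0,0),(W,0),(W,H),(0,H)]))
    return cv2.warpPerspective(p["frame"],M,(W,H),flags=cv2.INTER_CUBIC)
E
python3 - <<'E'
from h import *
p=np.load("w1.npy",allow_pickle=True).item()
im=rect(p,(.582,.002),np.radians(8.1),.03,(-.04,.06),(-.18,.18),2200)
for y in range(-16,17,2):
    u=int((.18-y/100)*2200);cv2.line(im,(u,0),(u,8 if y else 25),(255,0,0),1)
for x in range(-4,6,1):
    v=int((.06-x/100)*2200);cv2.line(im,(0,v),(8 if x else 25,v),(255,0,0),1)
cv2.imwrite("pics/rect1.png",im[:,:,::-1])
E
```

```text
(no output)
```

View pics/rect1.png

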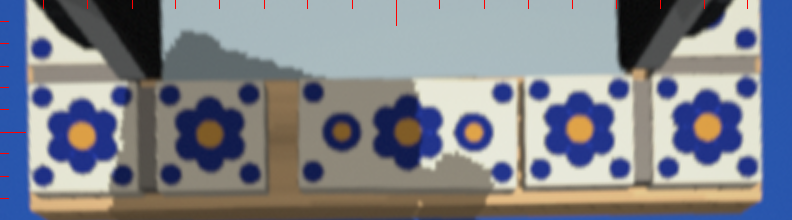

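Call:
arm_command --moves '[[1,[0.45,-1,0],0],[1,[0.45,-1,0],0],[1,[0.45,-1,0],0],[1,[0.45,-1,0],0],[1,[0.45,-1,0],0]]'

```text
time: 3.18
tool_pos: [0.4769, -0.1703, 0.227]
tool_rot: [0.0, -0.076, 0.997, -0.002]
contact_force: [0.3, 0.0, 1.0]
gripper_width: 0.998
grasp_force: 0.0
```

Call:
arm_command --moves '[[1,[0.57,-1,0],0.45],[1,[0.57,-1,0],0.45],[1,[0.57,-1,0],0.45],[1,[0.57,-1,0],0.45],[1,[0.57,-1,0],0.45],[1,[0.57,-1,0],0.45],[1,[0.57,-1,0],0.45],[1,[0.57,-1,0],0.45],[1,[0.57,-1,0],0.45],[1,[0.57,-1,0],0.45],[1,[0.57,-1,0],0.45],[1,[0.57,-1,0],0.45],[1,[0.57,-1,0],0.45],[1,[0.57,-1,0],0.45],[1,[0.57,-1,0],0.45],[1,[0.57,-1,0],0.45],[1,[0.57,-1,0],0.45],[1,[0.57,-1,0],0.45],[1,[0.57,-1,0],0.45],[1,[0.57,-1,0],0.45]]'

```text
time: 4.85
tool_pos: [0.4183, -0.3265, 0.2267]
tool_rot: [0.0, 0.922, 0.387, 0.0]
contact_force: [0.2, -0.1, -0.4]
gripper_width: 0.997
grasp_force: 0.0
```

Run:
```python
from h import *
s=manip.state();print({k:np.round(s[k],3).tolist() for k in("time","joint_pos","tool_pos","tool_rot")})
p=grab("wrist");save(p,"w2.png",None,1.5);np.save("w2.npy",p,allow_pickle=True)
print([(np.round(d["extent"]).tolist(),d["confidence"]) for d in manip.search_frame(p,"spacer")])
h=cv2.cvtColor(p["frame"],cv2.COLOR_RGB2HSV);k=cv2.inRange(h,(3,150,60),(16,255,255))
n,l,st,_=cv2.connectedComponentsWithStats(k)
for i in range(1,n):
    if st[i,4]>60:
        r=cv2.minAreaRect(np.argwhere(l==i)[:,::-1].astype(np.float32));print(st[i],r)
```

```text
{'time': 4.85, 'joint_pos': [-0.803, -0.155, 1.863, 0.0, 1.433, -0.026], 'tool_pos': [0.418, -0.326, 0.227], 'tool_rot': [0.0, 0.922, 0.387, 0.0]}
[([268.0, 158.0, 294.0, 209.0], 0.75)]
[267 161  27  48 521] ((279.0081481933594, 184.52598571777344), (11.140129089355469, 49.10908508300781), 27.552812576293945)
[436 280  29  29 119] ((449.75006103515625, 293.7500305175781), (3.535533905029297, 38.18376159667969), 45.0)
[448 290  29  28 144] ((462.00006103515625, 303.5000305175781), (4.949747085571289, 36.06244659423828), 45.0)
[462 302  28  24 150] ((475.5000305175781, 314.5), (5.656853675842285, 32.526912689208984), 45.0)
```

View pics/w2.png

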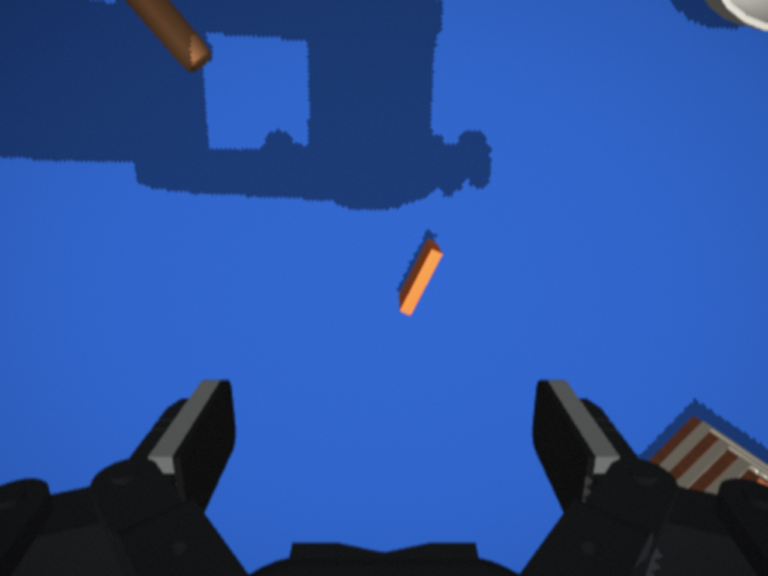

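The spacer's lit top face runs from (435,248) to (405,312) in the 1.5x image, with its darker side to the left. The block at lower right is something else.

```bash
cat >> h.py <<'E'
def ang(q):
    w,x,y,z=q; return np.arctan2(y*y-x*x+w*w-z*z,2*(x*y-w*z))  # world angle of tool y
def go(t,a,z):
    s=manip.state();A=ang(s["tool_rot"]);d=np.array(t)-s["tool_pos"][:2]
    y=np.array([np.cos(A),np.sin(A)]);x=np.array([-y[1],y[0]])*1
    x=np.array([y[1]*-1,y[0]]);da=(A-a+np.pi)%(2*np.pi)-np.pi
    print("units x,y,z,turn",np.round([d@x/.15,d@y/.15,(s["tool_pos"][2]-z)/.15,da/2/np.pi],4),"a now",np.degrees(A).round(2))
E
python3 - <<'E'
from h import *
p=np.load("w2.npy",allow_pickle=True).item()
im=p["frame"].astype(int);k=((im[:,:,0]>205)&(im[:,:,2]<130)).astype(np.uint8);k[:150]=0;k[220:]=0;k[:,:255]=0;k[:,305:]=0
q=np.argwhere(k)[:,::-1]
X=np.array([ray(p,*u,.03)[:2] for u in q]);print(len(q))
r=cv2.minAreaRect(np.float32(X*1000));print(r);c=np.mean(cv2.boxPoints(r),0)/1000
b=cv2.boxPoints(r);e=[b[1]-b[0],b[2]-b[1]];e=max(e,key=np.linalg.norm);th=np.arctan2(e[1],e[0])
C=np.cov(X.T);w,v=np.linalg.eigh(C);th2=np.arctan2(v[1,1],v[0,1]);print(np.degrees([th,th2]),c,X.mean(0))
th2=(th2+np.pi/2)%np.pi-np.pi/2
print("tool x");go(X.mean(0),th2-np.pi/2,.12)
E
```

```text
353
((419.6812744140625, -357.5006103515625), (45.00742721557617, 7.4834723472595215), 20.10193634033203)
[  20.10196731 -159.96227339] [ 0.41968128 -0.3575006 ] [ 0.42004614 -0.35735228]
tool x
units x,y,z,turn [-0.1383  0.1518  0.711   0.0718] a now -44.11
```

Call:
arm_command --moves '[[0,[-0.14,0.152,0.7],0.072],[0,[-0.14,0.152,0.7],0.072],[0,[-0.14,0.152,0.7],0.072],[0,[-0.14,0.152,0.7],0.072],[0,[-0.14,0.152,0.7],0.072],[0,[-0.14,0.152,0.7],0.072]]'

```text
time: 5.45
tool_pos: [0.4197, -0.3583, 0.1216]
tool_rot: [0.0, 0.985, 0.175, 0.0]
contact_force: [0.3, 0.2, 0.3]
gripper_width: 0.504
grasp_force: 0.0
```

Run:
```python
from h import *
p=grab("wrist");s=manip.state();print(s["gripper_width"],s["tool_pos"])
go((.42,-.3574),np.radians(-70),.038)
im=p["frame"].astype(int);k=((im[:,:,0]>205)&(im[:,:,2]<130)).astype(np.uint8)
n,l,st,_=cv2.connectedComponentsWithStats(k)
i=1+np.argmax(st[1:,4]);print(st[i]);q=np.argwhere(l==i)[:,::-1]
X=np.array([ray(p,*u,.03)[:2] for u in q]);print(cv2.minAreaRect(np.float32(X*1000)))
save(p,"w3.png")
```

```text
0.5000144032386732 [ 0.41998908 -0.35868817  0.12249428]
units x,y,z,turn [ 3.000e-03 -8.000e-03  5.633e-01  5.000e-04] a now -69.84
[250 211  12  26 266]
((407.0890197753906, -362.1430969238281), (18.031726837158203, 7.053566932678223), 18.441364288330078)
```

Call:
arm_command --moves '[[0,[0.003,-0.008,0.25],0],[0,[0.003,-0.008,0.45],0],[0,[0.003,-0.008,0.563],0],[0,[0.003,-0.008,0.563],0],[-1,[0.003,-0.008,0.563],0],[-1,[0.003,-0.008,0.563],0],[-1,[0.003,-0.008,0.563],0],[-1,[0.003,-0.008,0.563],0],[-1,[0.003,-0.008,0.563],0],[-1,[0.003,-0.008,0.563],0],[-1,[0.003,-0.008,0.563],0],[-1,[0.003,-0.008,0.563],0],[-1,[0.003,-0.008,0.563],0],[-1,[0.003,-0.008,0.563],0]]'

```text
time: 6.67
tool_pos: [0.4207, -0.3588, 0.0397]
tool_rot: [0.002, 0.985, 0.173, 0.001]
contact_force: [0.5, 0.8, 6.2]
gripper_width: 0.074
grasp_force: 60.8
```

Call:
arm_command --moves '[[-1,[0,0,-0.25],0],[-1,[0,0,-0.5],0],[-1,[0.2,-0.2,-0.66],0],[-1,[0.6,-0.75,-0.66],0],[-1,[0.6,-0.75,-0.66],0],[-1,[0.6,-0.75,-0.66],0],[-1,[0.6,-0.75,-0.66],0]]'

```text
time: 7.25
tool_pos: [0.4663, -0.217, 0.1367]
tool_rot: [-0.0, 0.984, 0.176, 0.001]
contact_force: [0.3, -0.6, -0.4]
gripper_width: 0.072
grasp_force: 59.9
```

Call:
arm_command --moves '[[-1,[0.65,-0.75,0],0],[-1,[0.65,-0.75,0],0],[-1,[0.65,-0.75,0],0],[-1,[0.65,-0.75,0],0],[-1,[0.65,-0.75,0],0]]'

```text
time: 7.67
tool_pos: [0.5198, -0.0786, 0.1365]
tool_rot: [-0.0, 0.984, 0.176, 0.001]
contact_force: [0.3, 0.1, 0.1]
gripper_width: 0.079
grasp_force: 59.9
```

Call:
arm_command --moves '[[-1,[0.35,-0.5,0],0.03],[-1,[0.6,-0.7,0],0.03],[-1,[0.6,-0.7,0],0.03],[-1,[0.6,-0.7,0],0.03],[-1,[0.6,-0.7,0],0.03]]'

```text
time: 8.08
tool_pos: [0.5686, 0.0498, 0.1365]
tool_rot: [-0.0, 0.997, 0.082, 0.001]
contact_force: [0.2, 0.2, -0.1]
gripper_width: 0.078
grasp_force: 59.9
```

Run:
```python
from h import *
go((.5735,.0532),np.radians(-81.3),.10)
p=grab("wrist");print(manip.state()["tool_pos"]);save(p,"w4.png",None,1.5);np.save("w4.npy",p,allow_pickle=True)
```

```text
units x,y,z,turn [ 0.0356 -0.0169  0.2435  0.0018] a now -80.64
[0.56793427 0.04817519 0.1362352 ]
```

View pics/w4.png

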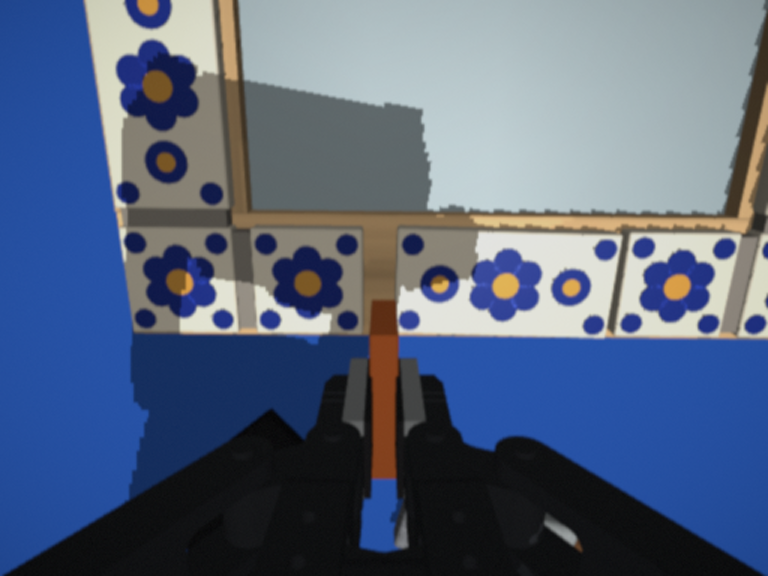

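The camera now looks from the robot's side toward the mirror. The wide joint spans u 363–397 at v≈260, with the spacer pointing at it (u 370–397, closer to the camera). I'll refine the frame and tile edges in this view.

Run:
```python
from h import *
p=np.load("w4.npy",allow_pickle=True).item()
yaw=np.radians(8.7);o=(.5813,.0024)
S=4000
im=rect(p,o,yaw,.03,(-.04,.06),(-.08,.17),S).astype(float)
g=im.mean(2)
def edges(prof,start,n=8):
    d=np.abs(np.gradient(cv2.GaussianBlur(prof.reshape(1,-1),(0,0),3).ravel()))
    pk=[i for i in range(2,len(d)-2) if d[i]==d[i-4:i+5].max() and d[i]>0.8]
    return [(round(float(start-i/S*1000),1),round(float(d[i]),1)) for i in pk]
for lo,hi in((16,22),(8,12)):
    a=g[int((60-hi)*S/1000):int((60-lo)*S/1000)].mean(0);a=a[:int(.25*S)]
    print("x",lo,hi,[e for e in edges(a,170) if -65<e[0]<-45 or 38<e[0]<66 or e[0]>105])
for yc in(120,100,80,65,35,15,0,-20,-40,-54,-70):
    i=int((170-yc)*S/1000);a=g[:,i-10:i+10].mean(1)
    print("y",yc,[e for e in edges(a,60) if abs(e[0])>20 and abs(e[0])<34])
```

```text
Traceback (most recent call last):
ValueError: zero-size array to reduction operation maximum which has no identity
```

```bash
cat > e.py <<'E'
from h import *
def run(f,o=(.5813,.0024),yaw=8.7,ys=(120,100,80,65,35,15,0,-20,-40,-54,-70),bands=((16,22),(8,12))):
    p=np.load(f,allow_pickle=True).item()
    S=4000
    g=rect(p,o,np.radians(yaw),.03,(-.04,.06),(-.08,.17),S).astype(float).mean(2)
    def edges(prof,start):
        d=np.abs(np.gradient(cv2.GaussianBlur(prof.reshape(1,-1),(0,0),3).ravel()))
        return [(round(float(start-i/S*1000),1),round(float(d[i]),1)) for i in range(6,len(d)-6) if d[i]==d[i-5:i+6].max() and d[i]>0.8]
    for lo,hi in bands:
        a=g[int((60-hi)*S/1000):int((60-lo)*S/1000)].mean(0)
        print("x",lo,hi,[e for e in edges(a,170) if -65<e[0]<-45 or 38<e[0]<66 or e[0]>105])
    for yc in ys:
        i=int((170-yc)*S/1000);a=g[:,i-10:i+10].mean(1)
        print("y",yc,[e for e in edges(a,60) if 20<abs(e[0])<34])
E
python3 -c "
from e import *
run('w4.npy')"
```

```text
x 16 22 [(166.5, 10.5), (164.2, 15.5), (155.2, 8.1), (145.5, 1.6), (138.8, 1.6), (128.5, 8.4), (119.5, 8.1), (117.0, 4.9), (108.8, 4.8), (106.2, 8.0), (61.5, 8.5), (41.0, 8.6), (-53.8, 11.3), (-56.0, 14.1), (-59.0, 14.3), (-61.5, 13.5)]
x 8 12 [(166.5, 7.3), (164.5, 4.0), (156.5, 5.7), (137.8, 4.6), (133.5, 3.6), (127.0, 5.5), (117.0, 5.3), (108.5, 5.6), (59.5, 3.9), (43.2, 4.1), (-55.8, 16.1), (-59.0, 14.6)]
y 120 [(25.8, 5.6), (22.2, 4.4), (-21.2, 7.1), (-24.5, 13.9)]
y 100 [(32.0, 3.0), (27.8, 1.8), (25.8, 3.2), (23.0, 7.2), (-21.5, 10.6), (-24.5, 12.7)]
y 80 [(32.2, 2.7), (27.8, 1.7), (25.5, 3.4), (-24.2, 11.6), (-29.5, 2.4)]
y 65 [(32.0, 2.8), (27.8, 1.9), (25.8, 2.9), (23.2, 8.2), (-21.8, 7.7), (-24.5, 5.8)]
y 35 [(32.2, 2.9), (28.5, 1.6), (26.2, 3.0), (23.8, 7.4), (-20.8, 9.9), (-24.0, 9.2)]
y 15 [(32.0, 2.1), (28.2, 1.5), (25.8, 3.5), (-23.8, 10.7)]
y 0 [(32.5, 9.9), (28.0, 7.8), (25.5, 12.8), (-24.0, 11.0)]
y -20 [(32.5, 9.9), (28.0, 9.1), (25.2, 13.1), (-24.2, 11.5)]
y -40 [(32.5, 8.6), (28.2, 7.9), (25.0, 12.8), (-24.2, 11.9)]
y -54 [(32.5, 8.8), (28.5, 5.2), (24.8, 10.5), (21.8, 5.9), (-20.8, 6.0), (-24.8, 10.0)]
y -70 [(32.5, 8.7), (29.0, 7.9), (26.0, 12.8), (23.0, 7.7), (-20.5, 7.3), (-23.8, 9.5)]
```

Call:
arm_command --moves '[[-1,[0.038,-0.016,0.1],0.0018],[-1,[0.038,-0.016,0.22],0.0018],[-1,[0.038,-0.016,0.22],0.0018],[-1,[0.038,-0.016,0.22],0.0018]]'

```text
time: 8.47
tool_pos: [0.5713, 0.0494, 0.1017]
tool_rot: [0.0, 0.997, 0.073, -0.002]
contact_force: [-0.4, 0.0, 0.5]
gripper_width: 0.072
grasp_force: 59.8
```

Run:
```python
from h import *
p=grab("wrist");np.save("w5.npy",p,allow_pickle=True);print(manip.state()["tool_pos"])
go((.5739,.0531),np.radians(-81.25),.060)
from e import run
run("w5.npy",(.5817,.0024),8.75,(80,35,0,-40),((16,22),))
```

```text
[0.5722419  0.04953979 0.10297395]
units x,y,z,turn [ 0.0144 -0.0219  0.2865 -0.0009] a now -81.58
x 16 22 [(166.5, 10.3), (164.5, 11.9), (160.5, 2.8), (155.2, 8.0), (145.2, 1.4), (138.8, 1.4), (128.8, 8.2), (119.5, 7.8), (117.0, 4.9), (108.8, 4.7), (106.5, 7.8), (61.5, 8.2), (41.2, 8.6), (-53.8, 10.6), (-56.0, 13.9), (-59.0, 13.9), (-61.5, 13.7)]
y 80 [(32.2, 3.1), (27.8, 2.1), (25.2, 3.7), (-24.2, 16.2)]
y 35 [(32.5, 2.9), (28.2, 2.0), (26.0, 3.5), (23.2, 7.2), (-20.5, 3.9), (-23.8, 5.3)]
y 0 [(32.8, 10.8), (28.0, 8.1), (25.2, 11.8), (-24.0, 12.1)]
y -40 [(32.5, 9.6), (28.5, 8.0), (24.8, 13.1), (-24.8, 12.0)]
```

```bash
cat >> h.py <<'E'
def avg(n=8):
    L=[]
    for i in range(n): s=manip.state();L.append(np.r_[s["tool_pos"],ang(s["tool_rot"])]);grab("top")
    L=np.array(L);print("sd",L.std(0).round(5));m=L.mean(0);print("mean",m.round(4),np.degrees(m[3]).round(2));return m
def go2(t,a,z,n=8):
    m=avg(n);A=m[3];y=np.array([np.cos(A),np.sin(A)]);x=np.array([-y[1],y[0]]);d=np.array(t)-m[:2]
    print("units",np.round([d@x/.15,d@y/.15,(m[2]-z)/.15,((A-a+np.pi)%(2*np.pi)-np.pi)/2/np.pi],4))
E
python3 - <<'E'
from h import *
go2((.5739,.0531),np.radians(-81.25),.060)
E
```

```text
sd [0.00032 0.00042 0.0004  0.00049]
mean [ 0.573   0.0502  0.1039 -1.4231] -81.54
units [ 0.0087 -0.0181  0.2924 -0.0008]
```

Call:
arm_command --moves '[[-1,[0.008,-0.018,0.1],-0.001],[-1,[0.008,-0.018,0.2],-0.001],[-1,[0.008,-0.018,0.2],-0.001],[-1,[0.008,-0.018,0.2],-0.001]]'

```text
time: 9.25
tool_pos: [0.5726, 0.0538, 0.072]
tool_rot: [-0.0, 0.997, 0.077, -0.001]
contact_force: [0.5, -0.3, 0.7]
gripper_width: 0.077
grasp_force: 59.8
```

Run:
```python
from h import *
go2((.5739,.0531),np.radians(-81.25),.060)
p=grab("wrist")
im=rect(p,(.5817,.0024),np.radians(8.75),.032,(-.035,.04),(0.01,.10),8000)
cv2.imwrite("pics/r6.png",im[:,:,::-1])
```

```text
sd [5.2e-04 5.0e-05 6.5e-04 6.0e-05]
mean [ 0.5738  0.0537  0.0736 -1.4161] -81.13
units [0.0002 0.0043 0.0904 0.0003]
```

View pics/r6.png

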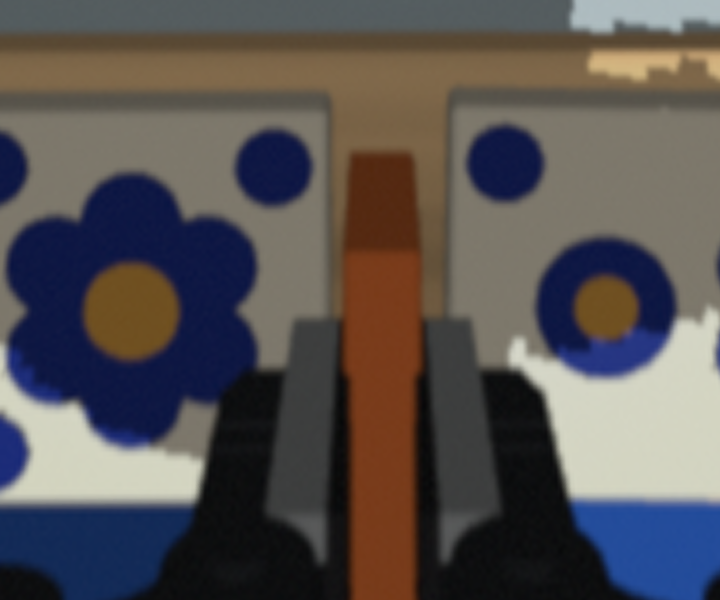

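The spacer's lower edge (u 349–413) lies 1 mm left of the joint's middle (329–450), and the pads clear the tile tops. I lower it with a 1 mm correction and check the force before releasing.

Call:
arm_command --moves '[[-1,[0.01,0.006,0],0],[-1,[0.01,0.006,0.03],0],[-1,[0.01,0.006,0.06],0],[-1,[0.01,0.006,0.08],0],[-1,[0.01,0.006,0.09],0],[-1,[0.01,0.006,0.09],0]]'

```text
time: 10.2
tool_pos: [0.5747, 0.0531, 0.0598]
tool_rot: [-0.0, 0.997, 0.077, -0.001]
contact_force: [-4.4, -0.2, 6.3]
gripper_width: 0.077
grasp_force: 60.7
```

Run:
```python
from h import *
avg(4);print(manip.state()["contact_force"])
```

```text
sd [2.e-05 1.e-05 1.e-05 3.e-05]
mean [ 0.5747  0.0531  0.0598 -1.416 ] -81.13
[-3.79366765 -0.01985289  5.56605918]
```

It touches the wood with 6 N at the expected height. Releasing and rising.

Call:
arm_command --moves '[[-0.6,[0,0,0],0],[-0.4,[0,0,0],0],[-0.2,[0,0,0],0],[-0.2,[0,0,0],0],[-0.2,[0,0,0],0],[-0.2,[0,0,-0.1],0],[-0.2,[0,0,-0.3],0],[-0.2,[-0.2,0,-0.6],0],[-0.2,[-0.2,0,-0.6],0],[-0.2,[-0.2,0,-0.6],0]]'

```text
time: 11.23
tool_pos: [0.5468, 0.0483, 0.1535]
tool_rot: [0.0, 0.997, 0.077, 0.004]
contact_force: [0.8, -0.5, -0.1]
gripper_width: 0.401
grasp_force: 0.0
```

Run:
```python
from h import *
p=grab("wrist");np.save("w7.npy",p,allow_pickle=True);save(p,"w7.png",None,1.5)
from e import run
run("w7.npy",(.5817,.0024),8.75,(80,35,15,0,-20,-40,-54,-70),((8,12),))
```

```text
x 8 12 [(167.0, 9.8), (164.8, 6.3), (156.5, 6.0), (148.2, 1.4), (136.0, 1.5), (127.5, 5.7), (117.2, 5.8), (108.5, 6.2), (59.8, 4.2), (56.0, 2.6), (47.0, 2.3), (43.5, 4.2), (-55.8, 16.7), (-59.0, 15.4)]
y 80 [(30.5, 1.9), (24.8, 3.2), (-23.8, 3.3), (-26.8, 2.0)]
y 35 [(32.5, 4.3), (23.2, 8.0), (-21.0, 13.1), (-25.8, 7.9)]
y 15 [(32.8, 8.4), (30.5, 6.3), (27.2, 6.5), (25.0, 10.6), (-26.0, 7.7)]
y 0 [(33.2, 10.0), (30.8, 8.2), (27.2, 5.4), (25.0, 10.1), (-25.8, 8.9)]
y -20 [(33.0, 7.9), (30.5, 6.9), (27.0, 7.5), (24.8, 11.6), (-25.2, 9.4)]
y -40 [(32.8, 7.8), (30.5, 6.3), (27.2, 7.5), (24.5, 12.4), (-25.8, 10.2)]
y -54 [(33.2, 9.5), (30.8, 7.7), (27.2, 5.6), (24.2, 10.6), (21.0, 6.3), (-21.2, 6.7), (-25.5, 9.9)]
y -70 [(32.8, 8.2), (30.8, 6.4), (28.0, 7.2), (25.5, 12.3), (22.5, 7.7), (-21.2, 7.1), (-25.8, 8.2)]
```

View pics/w7.png

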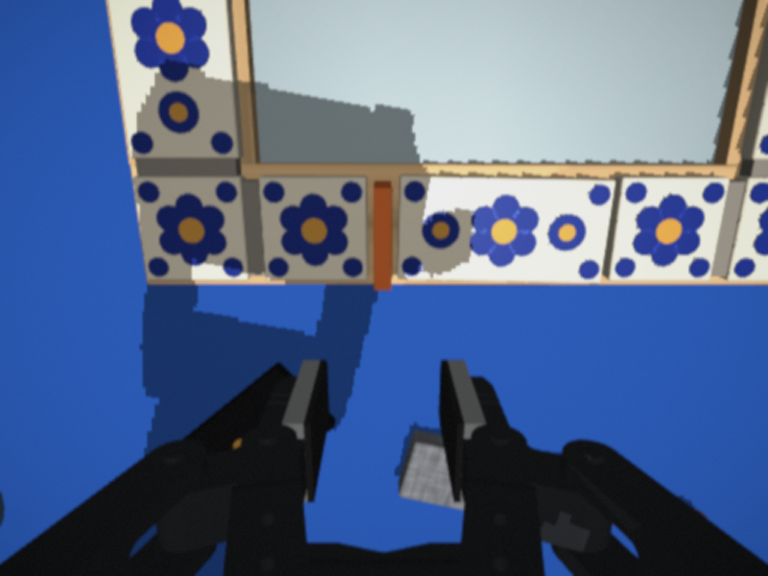

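The spacer stands upright in the wide joint at u 374–391, v 181–290 (1.5x), clear of both tiles. The tile is unmoved, with edges at 43.5 and -55.8. Now I turn 90° to grip the tile across its 50 mm width.

Run:
```python
from h import *
go2((.5827,-.0038),np.radians(8.75),.12,3)
```

```text
sd [5.20e-04 4.00e-05 1.26e-03 3.00e-05]
mean [ 0.5455  0.0484  0.1495 -1.4162] -81.14
units [ 0.1911  0.3823  0.197  -0.2497]
```

Call:
arm_command --moves '[[0.5,[0.191,0.382,0],-0.25],[0.5,[0.191,0.382,0],-0.25],[0.5,[0.191,0.382,0],-0.25],[0.5,[0.191,0.382,0],-0.25],[0.5,[0.191,0.382,0.2],-0.25],[0.5,[0.191,0.382,0.2],-0.25],[0.5,[0.191,0.382,0.2],-0.25],[0.5,[0.191,0.382,0.2],-0.25],[0.5,[0.191,0.382,0.2],-0.25],[0.5,[0.191,0.382,0.2],-0.25],[0.5,[0.191,0.382,0.2],-0.25],[0.5,[0.191,0.382,0.2],-0.25],[0.5,[0.191,0.382,0.2],-0.25],[0.5,[0.191,0.382,0.2],-0.25],[0.5,[0.191,0.382,0.2],-0.25],[0.5,[0.191,0.382,0.2],-0.25]]'

```text
time: 12.77
tool_pos: [0.5821, -0.0037, 0.1181]
tool_rot: [-0.001, 0.651, 0.759, -0.001]
contact_force: [-0.0, -0.4, -0.2]
gripper_width: 0.75
grasp_force: 0.0
```

Run:
```python
from h import *
go2((.5827,-.0038),np.radians(8.75),.045,8)
s=manip.state();print(s["gripper_width"],s["joint_pos"])
```

```text
sd [1.5e-04 3.0e-05 4.5e-04 4.3e-04]
mean [ 0.5824 -0.0037  0.1189  0.1539] 8.82
units [-9.000e-04  2.000e-03  4.929e-01  2.000e-04]
0.7527916681844953 [-1.34150601e-01  7.58853967e-02  1.82683261e+00  1.66039169e-05
  1.23865662e+00 -2.88635916e-01]
```

Call:
arm_command --moves '[[0.5,[0,0.002,0.2],0],[0.5,[0,0.002,0.38],0],[0.5,[0,0.002,0.46],0],[0.5,[0,0.002,0.495],0],[0.5,[0,0.002,0.495],0],[0.5,[0,0.002,0.495],0]]'

```text
time: 13.67
tool_pos: [0.5835, -0.0038, 0.046]
tool_rot: [0.001, 0.65, 0.76, 0.0]
contact_force: [0.2, -0.9, 1.1]
gripper_width: 0.749
grasp_force: 0.0
```

Call:
arm_command --moves '[[0.3,[0,0,0],0],[0.2,[0,0,0],0],[0.1,[0,0,0],0],[0.0,[0,0,0],0],[-0.1,[0,0,0],0],[-0.3,[0,0,0],0],[-0.5,[0,0,0],0],[-1,[0,0,0],0],[-1,[0,0,0],0]]'

```text
time: 14.42
tool_pos: [0.5842, -0.0039, 0.0474]
tool_rot: [0.001, 0.65, 0.76, 0.001]
contact_force: [-2.3, -0.1, 6.5]
gripper_width: 0.557
grasp_force: 60.7
```

Run:
```python
from h import *
avg(4);s=manip.state();print(s["contact_force"],s["gripper_width"],s["grasp_force"])
p=grab("wrist");save(p,"w8.png",None,1.5)
```

```text
sd [1.e-05 2.e-05 2.e-05 4.e-05]
mean [ 0.5842 -0.0039  0.0475  0.1547] 8.86
[-1.65389096 -0.14758181  6.28499578] 0.559450574893572 60.73128640651703
```

View pics/w8.png

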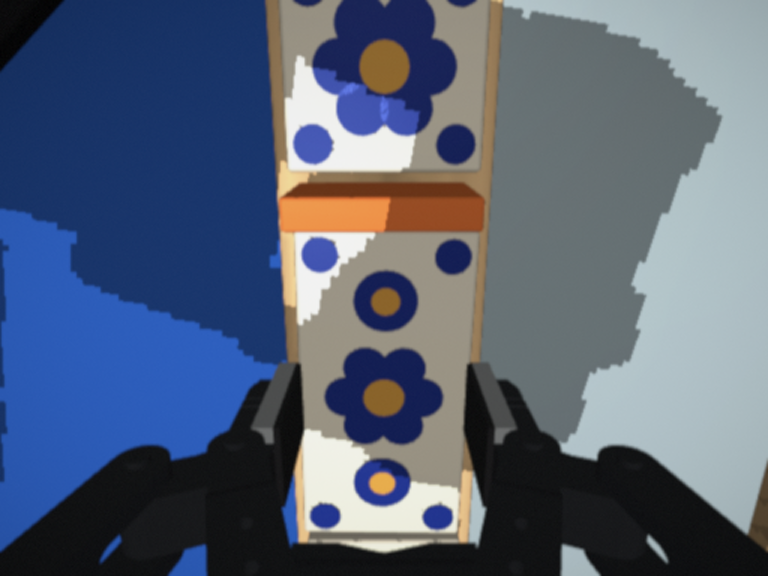

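The tile is gripped across its width. It is centred at u≈386 against 385 for the glued tile, and the spacer is at v 183–232 between them. I slide it along tool +x toward the spacer, watching the force.

Call:
arm_command --moves '[[-1,[0.01,-0.005,0],0],[-1,[0.02,-0.005,0],0],[-1,[0.03,-0.005,0],0],[-1,[0.04,-0.005,0],0],[-1,[0.045,-0.005,0],0],[-1,[0.045,-0.005,0],0]]'

```text
time: 15.17
tool_pos: [0.583, 0.0017, 0.0475]
tool_rot: [0.003, 0.65, 0.76, 0.0]
contact_force: [0.8, -3.7, 6.2]
gripper_width: 0.562
grasp_force: 61.4
```

Call:
arm_command --moves '[[-1,[0.003,0,0],0],[-1,[0.006,0,0],0],[-1,[0.009,0,0],0],[-1,[0.012,0,0],0],[-1,[0.012,0,0],0]]'

```text
time: 15.58
tool_pos: [0.5828, 0.0029, 0.0474]
tool_rot: [0.003, 0.65, 0.76, 0.0]
contact_force: [0.7, -6.5, 6.2]
gripper_width: 0.558
grasp_force: 61.3
```

Call:
arm_command --moves '[[-1,[0.003,0,0],0],[-1,[0.006,0,0],0],[-1,[0.009,0,0],0],[-1,[0.012,0,0],0],[-1,[0.012,0,0],0]]'

```text
time: 16.0
tool_pos: [0.5829, 0.0032, 0.0475]
tool_rot: [0.004, 0.65, 0.76, -0.001]
contact_force: [1.8, -11.8, 4.1]
gripper_width: 0.557
grasp_force: 61.1
```

Call:
arm_command --moves '[[-1,[0.003,0,0],0],[-1,[0.006,0,0],0],[-1,[0.009,0,0],0],[-1,[0.012,0,0],0],[-1,[0.012,0,0],0]]'

```text
time: 16.42
tool_pos: [0.583, 0.0034, 0.0475]
tool_rot: [0.006, 0.65, 0.76, -0.002]
contact_force: [2.8, -17.3, 2.3]
gripper_width: 0.557
grasp_force: 61.1
```

Run:
```python
from h import *
p=grab("wrist");np.save("w9.npy",p,allow_pickle=True)
avg(4);s=manip.state();print(s["contact_force"],s["time"])
from e import run
run("w9.npy",(.5817,.0024),8.75,(100,85,70,40,30,20),())
# spacer top quad at z=.05
im=p["frame"].astype(int);k=((im[:,:,0]>130)&(im[:,:,2]<70)&(im[:,:,1]<im[:,:,0]*.72)&(im[:,:,1]>im[:,:,0]*.35)).astype(np.uint8)
n,l,st,_=cv2.connectedComponentsWithStats(k);c=np.cos(np.radians(8.75));q=np.sin(np.radians(8.75))
for i in range(1,n):
    if st[i,4]>150:
        X=np.array([ray(p,*u[::-1],.05)[:2] for u in np.argwhere(l==i)])-[.5817,.0024]
        F=X@np.array([[c,-q],[q,c]]);print(st[i],cv2.minAreaRect(np.float32(F*1000)))
```

```text
sd [3.e-05 2.e-05 3.e-05 6.e-05]
mean [0.583  0.0034 0.0475 0.1563] 8.96
[  3.59947612 -16.05804945   2.81466879] 16.6667
y 100 [(27.2, 1.5), (22.8, 8.0), (-22.0, 7.9), (-27.2, 5.8)]
y 85 [(27.2, 1.7), (24.5, 3.0), (-24.2, 15.2), (-27.2, 6.0)]
y 70 [(27.2, 1.8), (24.8, 2.4), (22.2, 5.1), (-21.2, 7.1), (-24.0, 5.5), (-26.8, 14.8)]
y 40 [(27.5, 1.8), (23.0, 5.6), (-21.0, 6.9), (-23.5, 5.6), (-27.2, 14.2)]
y 30 [(27.5, 1.6), (25.0, 2.9), (-23.8, 11.6)]
y 20 [(27.5, 1.8), (25.0, 2.8), (-23.5, 3.7), (-27.0, 5.3)]
[ 189  142  135   25 1808] ((0.3701171875, 55.40938949584961), (7.6986613273620605, 45.054595947265625), 89.20528411865234)
[244 255  24  22 384] ((0.38142895698547363, 12.577566146850586), (8.691034317016602, 9.001323699951172), 0.17112857103347778)
```

Measurements in the frame's axes:
- **Spacer:** its top is centred at (0.4, 55.4) mm, turned 0.8°.
- **Tile:** within about 0.5 mm of its row.
- **Push:** steady at 16 N.

I'm handing it in.

```bash
python3 -c "
from plant import manip
print(manip.job_done())"
```

```text
the job is handed in; nothing more can be done
None
```

I handed the job in at about 17 s: the spacer stands in the left (wide) joint, and the arm is still holding the tile against it with a steady push of about 16 N, in line to about 0.5 mm; no verdict was returned.

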